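# Open a child-resistant reagent bottle beside the microscope

## Task

Take the push-and-turn safety cap off the amber reagent bottle (press it down against its spring, turn it until it comes free, lift it straight off) and set it down gently, closed top up, flat inside the shallow metal tray. Leave the dish stack, the black canister and the slide box where they stand.

Things in the scene. Friction and masses are not known exactly. Their poses are not given: they have to be found in the camera images.
- cap: White ribbed safety cap on the bottle: 52 mm across, 34 mm high, flat closed top, open below, about 40 g. Origin: centre of its lower rim, z up its axis; closed, the rim is 140 mm above the table. Two lugs inside on its x axis (180 degrees apart) hook under the bottle's collar. Closed, it turns loosely, up to 30 degrees either side of the lock's middle (teeth stop it there); it starts within 27.
- cap_top (a point): Centre of the cap's top face, 34 mm above its rim. A spring pushes the cap up: 5 N closed, 9 N pressed down 5 mm, 11 N just before the hard stop at 8 mm. Pressed 5 to 7 mm it passes under the lock's 4 mm teeth and can be turned on. Eased up away from a gap, the lugs catch: at the closed height, or 4 mm lower under a tooth.
- mouth (a point): Centre of the bottle's rim, 160 mm above the table, on the cap's axis. The neck's collar has two gaps that free the lugs: 80 degrees anticlockwise (from above) from the lock's middle (50 from where the tooth stops it), so 53 to 107 from the start; good to 5 degrees either way, caught again beyond. There the cap, eased up, rises 3 mm above closed height and lifts off. No mark or yaw shows the gaps.
- bottle: Amber bottle 68 mm across, clamped in a black holder (base 110 x 110 x 10 mm; ring 80 mm across, up to z = 40 mm) bolted down: it cannot move or turn. Origin: centre of the holder's underside, on the table. Shoulder from z = 100 mm; 52 mm across up to z = 114 mm; above that the neck, 30 mm across (collar 42 mm, z = 147 to 152 mm). The cap is concentric with it. Its yaw tells nothing.
- tray: Shallow open square metal tray, outside 130 x 130 x 14 mm, walls and floor 3 mm, loose, 0.6 kg. Origin: centre of its underside, z up, sides along x and y.
- dishes: Bystander: stack of three pale round dishes, 88 mm across, 39 mm high. Origin: centre of its underside.
- canister: Bystander: black upright lens canister, 42 mm across, 62 mm high. Origin: centre of its underside.
- slidebox: Bystander: grey slide box 85 x 32 x 26 mm. Origin: centre of its underside.
Things that resemble listed ones, but are neither listed nor needed, are in the scene too. Of the things that look like the cap, the middle-sized one is meant. There is more than one size of the bottle; the job needs the smaller.

How it is judged:
By the outcome, as a careful person would: the job done as asked, in the order asked, and still so for the second after the job is handed in, with the robot touching nothing.
It also fails if it takes over 72 s, if anything falls off the work surface, if the arm or the gripper's body presses on something with over 40 N, if the wrist force passes 120 N, or if a joint passes its speed limit or range.

## Robot

A 7-joint arm with a two-finger parallel gripper is mounted at the origin on the work surface. World frame = base frame: x ahead of the robot, y to its left, z up, the work surface at z = 0. Lengths are in m, angles in rad, forces in N, time in s.
With the tool pointing down it reaches from about 0.35 to 0.9 m from the base axis. Payload 19.9 kg.
Tool frame: the origin (TCP) lies between the finger pads; the fingertips stand env.finger_overhang ahead of it and the grasp point (between the pads) lies 5 mm behind it (env.finger_overhang is the distance from the TCP to the fingertips, in m); y points along the fingers, x is the direction in which the jaws open and shut, and the axes are right-handed (so a half turn about y gives the same grasp; the last joint's range is limited). The gripper opens to 94 mm and grips with 3 to 60 N. Pads are 16 mm wide; open, the fingers measure 119 mm over their backs; the gripper's body (75 mm by 177 mm) begins 78 mm behind the grasp point.
Start: joints at [1.196, 0.417, -0.01, 1.614, 0.005, 1.111, -0.053], TCP at [0.204, -0.591, 0.199] pointing down, gripper open.
Joint ranges: [-2.81, 2.81], [-0.39, 2.02], [-1.27, 1.25], [0.06, 2.57], [-1.19, 4.33], [0.19, 2], [-2.82, 2.82]. Speed limits (rad/s): [1.89, 1.89, 2.39, 2.39, 3.01, 3.01, 3.01].

## Interface

Orientations are given as a rotation vector (axis times angle).
In Python, from plant import env gives the robot as it stands. The module is installed in compiled form; this text tells all that it offers.
- The arm moves only by the tool jog_arm, never from a script. Its argument "rows" is a list that holds one entry, the list of rows, each a list of 7 numbers: the shift along the tool's x, y, z in m, then the turn, a rotation vector about the tool's x, y, z in rad, then the opening, from -1 (shut) to 1 (fully open), so that 0 is half open. In form: [[[x, y, z, rx, ry, rz, jaw], ...]]. A call has 1 to 10 rows; each row shifts and turns the pose as measured when the row begins, along the tool's axes as they then stand; what a row does not reach is not made up. A row lasts 1/10 s, in which the tool goes at most 50 mm and 8.59 degrees, less where a joint would pass 70% of its speed; a pose out of reach is approached as far as the arm can. A call with a gripper value outside its range is refused whole. The fingers move at their own pace and stop on an object; "force" is the grip in N (left out, the last holds). Time passes only in rows, so rows that do not move let the fingers close. It gives the time, the measured TCP pose, the force and the opening at its end, in the units of the state.
- env.get_obs(): the state, without advancing time (a new reading comes with each control period).
- env.get_image(name): name is "scene" or "top" or "wrist"; returns (picture, depth): 400x640x3 uint8, blue, green, red; 400x640 float32, m along the optical axis (not along the pixel's ray), 0 where there is no reading.
- env.camera_info(name): a dict with "fx", "fy", "cx", "cy" (pixels), "view" (4x4, takes a point from world to camera coordinates); the wrist camera has in their place "hand_eye" (4x4, takes a point from camera to tool coordinates, whose origin is the TCP and whose axes are the tool frame's). Camera axes: x right, y up, looking along -z (the intrinsics and any distortion apply to the point x, -y, -z); pixel columns grow to the right and rows downward; lengths in m; the calibration is good to about 2 mm. A picture is of the moment at which its call begins: read the wrist's pose just before it. camera_info takes no time and is no camera call.
- env.hand_in(): hands the job in, once; it reports no verdict.
Trained networks look in the newest picture that a camera, given by its name, has taken for a name from the list of things; names that differ only in an ending like _2 or _b are one class to them, and where a whole thing is asked for, a point or a joint stands for the part that bears it (a point fixed in the world has none). Each returns a list of dicts, best first, with "score" (0 to 1); they miss things now and then, are a little off and sometimes report something else, mostly with a low value. They report only what shows in the picture. A call takes as long as a camera call. They do not tell look-alikes from the thing itself.
- env.spot_in(camera, label): "rect" ([left, top, right, bottom] in pixels, round what is visible of it).
- env.place_of(camera, label): "location" ([row, column] in pixels: a listed point, or the origin of a listed thing).
The state is a dict: "time_s": time; "qpos": joint angles; "qd": joint speeds; "joint_torque": joint torques, N m; "tool_pos": TCP position; "eef_rot": TCP orientation; "force": force on the tool from outside, world axes, zero at the start; "wrist_torque": the same for the moment, N m; "gripper_width": finger opening in m.
Only numpy, scipy, OpenCV 4.12 (cv2) and the standard library are available. Lean on these libraries where they do the work, as an engineer would, in place of code of your own. Each camera call takes 0.05 s, during which the arm holds its last target.

## Working session

There is one attempt and no reset: what is moved stays moved. The work goes in short steps, Python scripts to look and compute and a tool call to move; the robot and the scene stay as the last step left them, time stands still between calls to the robot, and variables do not carry over. Pictures are saved under pics/ and viewed, and the job is handed in when it is done.

Besides the shell and the picture viewer there is one more tool, called after ">>>" as name(argument=value, ...) on one line, values as JSON. jog_arm: Moves the arm, as the interface text tells. Its arguments: {"type":"object","properties":{"rows":{"type":"array","items":{"type":"array","items":{"type":"array","items":{"type":"number"}}}},"force":{"type":"number"}},"required":["rows"]}

```bash
mkdir -p pics; cat > h.py <<'E'
import numpy as np, cv2
from scipy.spatial.transform import Rotation as R
from plant import env
def w2p(name,P,T=None):
    pass
def camT(name,obs=None):
    i=env.camera_info(name)
    if 'view' in i: return i,np.linalg.inv(np.array(i['view']))
    o=obs or env.get_obs(); T=np.eye(4); T[:3,:3]=R.from_rotvec(o['eef_rot']).as_matrix(); T[:3,3]=o['tool_pos']
    return i,T@np.array(i['hand_eye'])
def cloud(i,T,d):
    v,u=np.mgrid[0:d.shape[0],0:d.shape[1]]
    x=(u-i['cx'])/i['fx']*d; y=-(v-i['cy'])/i['fy']*d
    P=np.stack([x,y,-d,np.ones_like(d)],-1)@T.T
    return P[...,:3]
E
python3 - <<'E'
from h import *
print(env.get_obs(),env.finger_overhang)
for n in ['scene','top']:
    im,d=env.get_image(n); cv2.imwrite(f'pics/{n}0.png',im); i,T=camT(n); print(n,i)
    np.save(f'{n}_d.npy',d); np.save(f'{n}_P.npy',cloud(i,T,d))
    for l in ['cap','cap_top','mouth','bottle','tray','dishes','canister','slidebox']:
        for f in (env.spot_in,env.place_of):
            print(l,[(np.round(r.get('rect',r.get('location'))).tolist(),round(r['score'],2)) for r in f(n,l)])
print(env.camera_info('wrist'))
E
```

```text
{'time_s': 0.0, 'qpos': array([ 1.19649195,  0.41794332, -0.01031114,  1.61414762,  0.00469709,
        1.11071943, -0.05301514]), 'qd': array([ 1.32815289e-04,  8.97069200e-05, -9.32973943e-04,  3.41814123e-04,
        2.04028347e-04, -5.42949169e-04,  1.67506699e-03]), 'joint_torque': array([-5.02876101e-04, -8.51226354e+01,  6.38283882e-01, -4.25977850e+01,
       -4.88220993e-02,  1.86308299e-02,  5.61637853e-05]), 'tool_pos': array([ 0.20405365, -0.59035117,  0.19805556]), 'eef_rot': array([-1.34782255,  0.96139231, -0.95970562]), 'force': array([ 0.29908361, -0.3440261 , -0.84634623]), 'wrist_torque': array([0.00068382, 0.05987816, 0.04580932]), 'gripper_width': 0.0936089713760807} 0.014
scene {'fx': 515.9880211085099, 'fy': 515.9880211085099, 'cx': 323.5856448284185, 'cy': 188.41787269032062, 'view': array([[-0.4447289 ,  0.89545445, -0.01942996,  0.23663939],
       [-0.62139674, -0.29284925,  0.72670861,  0.23329054],
       [ 0.64504442,  0.33526204,  0.686671  , -1.39613747],
       [ 0.        ,  0.        ,  0.        ,  1.        ]])}
cap [([308.0, 152.0, 339.0, 182.0],
[... 2060 characters left out ...]
0, 219.0, 225.0], 0.59)]
dishes [([207.0, 206.0], 0.96), ([129.0, 254.0], 0.63)]
canister [([360.0, 109.0, 379.0, 132.0], 0.68)]
canister [([122.0, 366.0], 0.54)]
slidebox [([236.0, 115.0, 268.0, 139.0], 0.74)]
slidebox [([127.0, 252.0], 0.67)]
{'fx': 282.1451602308862, 'fy': 282.1451602308862, 'cx': 314.59528085522186, 'cy': 200.3469799279717, 'hand_eye': array([[ 9.99999255e-01, -6.03196173e-04,  1.06081859e-03,
         3.06559769e-04],
       [ 1.17769089e-03,  2.49267707e-01, -9.68433903e-01,
        -1.86361873e-01],
       [ 3.19727807e-04,  9.68434431e-01,  2.49268231e-01,
         7.31218025e-02],
       [ 0.00000000e+00,  0.00000000e+00,  0.00000000e+00,
         1.00000000e+00]])}
```

View pics/scene0.png

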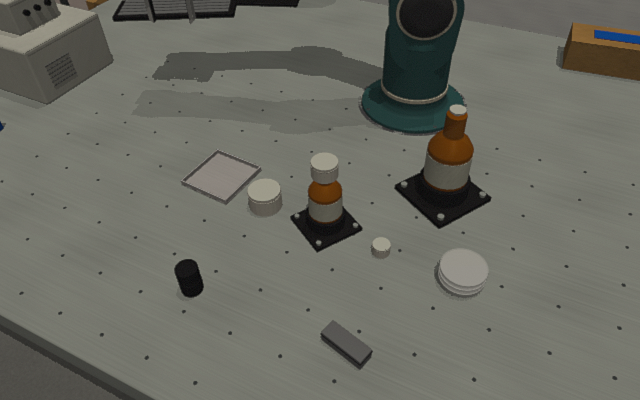

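View pics/top0.png

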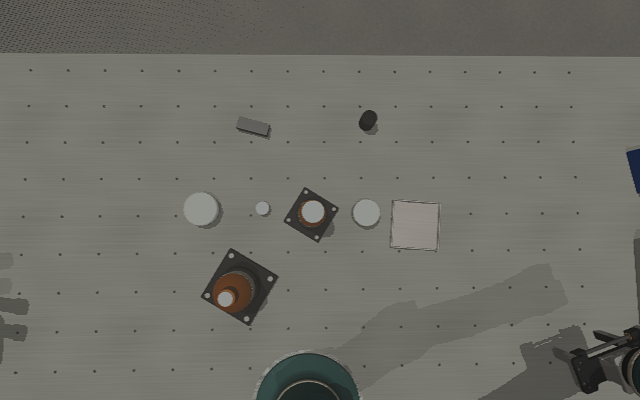

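```bash
python3 - <<'E'
from h import *
o=env.get_obs(); print(R.from_rotvec(o['eef_rot']).as_matrix().round(3))
P=np.load('top_P.npy'); d=np.load('top_d.npy')
for n,(r,c) in dict(cap=(211,314),big=(211,365),small=(207,263),tray=(224,416),dish=(207,203),can=(120,369),sb=(127,252),bb=(288,240),tbl=(320,400)).items():
    p=P[r-1:r+2,c-1:c+2][d[r-1:r+2,c-1:c+2]>0]; print(n,np.median(p,axis=0).round(3) if len(p) else None)
    E=0
# top-plane circle fits
for n,(r,c) in dict(cap=(211,314),big=(211,365),small=(207,263)).items():
    q=P[r-30:r+30,c-30:c+30].reshape(-1,3); dd=d[r-30:r+30,c-30:c+30].ravel()
    z=P[r,c,2]; m=(dd>0)&(abs(q[:,2]-z)<.006)&(np.hypot(*(q[:,:2]-P[r,c,:2]).T)<.05)
    (cx,cy),rad=cv2.minEnclosingCircle(q[m][:,:2].astype(np.float32)); print(n,m.sum(),z,cx,cy,rad,q[m].mean(0), 2*np.sqrt(m.sum()/np.pi)*dd[m].mean()/430.7)
E
```

```text
[[ 0.327 -0.     0.945]
 [-0.945  0.     0.327]
 [-0.    -1.    -0.   ]]
cap [ 0.501 -0.016  0.173]
big [ 0.507 -0.153  0.046]
small [0.52  0.115 0.021]
tray [ 0.473 -0.298  0.003]
dish [0.52  0.269 0.038]
can [ 0.745 -0.166  0.062]
sb [0.735 0.144 0.025]
bb [0.327 0.155 0.161]
tbl [ 0.217 -0.249 -0.002]
cap 393 0.1717430740419894 0.5005084276199341 -0.012926940806210041 0.0260250773280859 [ 0.50055438 -0.01294307  0.17290787] 0.0515857285924995
big 535 0.04764218903758222 0.5035463571548462 -0.15661334991455078 0.03510994836688042 [ 0.50331251 -0.15645311  0.04547256] 0.06818551203186782
small 145 0.02037138275068573 0.5185164213180542 0.1162271797657013 0.017968924716114998 [0.51863644 0.11596833 0.02198318] 0.035986639792168755
```

The white caps: the one on the small bottle in the top view at (314,211), 52 mm across with its top at z≈0.173; a loose one at (365,212), 68 mm across; and a loose one at (263,207), 36 mm across. The one on the bottle is the middle-sized one, and it sits on the smaller of the two amber bottles (the larger is at about (240,290)). The tray is at (415,224). I'll confirm this in a crop and measure more closely.

```bash
python3 - <<'E'
from h import *
a=cv2.imread('pics/top0.png')[180:260,190:450]; b=cv2.imread('pics/scene0.png')[135:260,170:400]
a=cv2.resize(a,None,fx=3,fy=3,interpolation=2); b=cv2.resize(b,None,fx=2.6,fy=2.6,interpolation=2)
w=max(a.shape[1],b.shape[1]); f=lambda x:cv2.copyMakeBorder(x,0,0,0,w-x.shape[1],0)
cv2.imwrite('pics/crop0.png',np.vstack([f(a),f(b)]))
P=np.load('scene_P.npy'); d=np.load('scene_d.npy')
q=P.reshape(-1,3)[d.ravel()>0]
for n,(c,z0) in dict(cap=((.5005,-.013),.174),big=((.5035,-.1565),.046)).items():
    m=(abs(q[:,2]-z0)<.004)&(np.hypot(*(q[:,:2]-c).T)<.05); (x,y),r=cv2.minEnclosingCircle(q[m][:,:2].astype(np.float32)); print(n,m.sum(),x,y,r,q[m].mean(0))
# tray: points height 8-18mm near
for nm in ['top','scene']:
    P=np.load(nm+'_P.npy').reshape(-1,3); dd=np.load(nm+'_d.npy').ravel(); 
    m=(dd>0)&(np.hypot(*(P[:,:2]-[.473,-.295]).T)<.11)&(P[:,2]>.009)&(P[:,2]<.02)
    print(nm,m.sum(),cv2.minAreaRect(P[m][:,:2].astype(np.float32)))
E
```

```text
cap 433 0.5027878284454346 -0.010152062401175499 0.027582477778196335 [ 0.504763   -0.00904405  0.17450599]
big 637 0.5059370994567871 -0.15434090793132782 0.036740098148584366 [ 0.50787177 -0.15241192  0.04671684]
top 241 ((0.4716031849384308, -0.2944808304309845), (0.13228613138198853, 0.13003014028072357), 85.4356918334961)
scene 453 ((0.473354697227478, -0.29163315892219543), (0.13562747836112976, 0.1339905709028244), 85.53165435791016)
```

View pics/crop0.png

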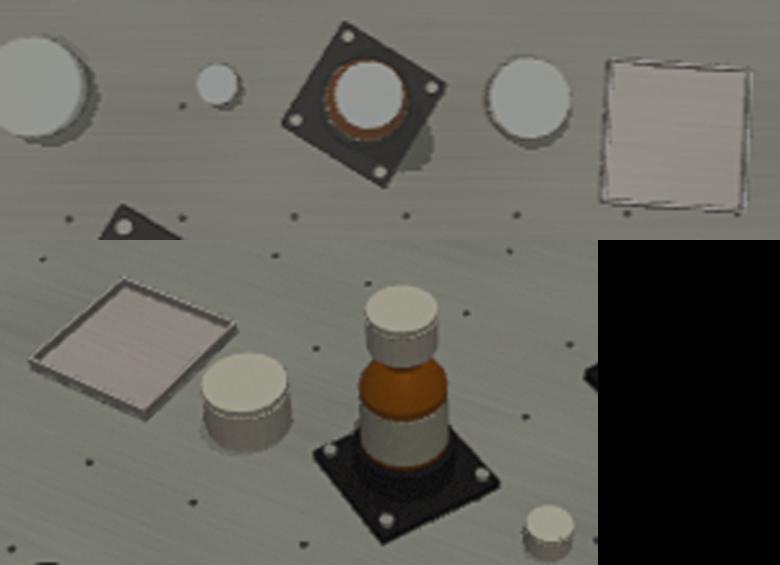

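>>> jog_arm(rows=[[[-0.032, -0.0043, 0.0334, 0, 0, 0, 1], [-0.032, -0.0043, 0.0334, 0, 0, 0, 1], [-0.032, -0.0043, 0.0334, 0, 0, 0, 1], [-0.032, -0.0043, 0.0334, 0, 0, 0, 1], [-0.032, -0.0043, 0.0334, 0, 0, 0, 1], [-0.032, -0.0043, 0.0334, 0, 0, 0, 1], [-0.032, -0.0043, 0.0334, 0, 0, 0, 1], [-0.032, -0.0043, 0.0334, 0, 0, 0, 1], [-0.032, -0.0043, 0.0334, 0, 0, 0, 1], [-0.032, -0.0043, 0.0334, 0, 0, 0, 1]]])

```text
time_s: 2.7
tool_pos: [0.4193, -0.1687, 0.2423]
eef_rot: [-1.348, 0.966, -0.97]
force: [0.9, -0.4, -0.7]
gripper_width: 0.0941
```

The crop confirms it: the middle-sized white cap is on the small bottle, with a larger loose cap to its right and a smaller one to its left. The tray is empty.

>>> jog_arm(rows=[[[-0.0304, -0.003, 0.0322, 0, 0, 0, 1], [-0.0304, -0.003, 0.0322, 0, 0, 0, 1], [-0.0304, -0.003, 0.0322, 0, 0, 0, 1], [-0.0304, -0.003, 0.0322, 0, 0, 0, 1], [0, 0, 0, 0, 0, 0, 1]]])

```text
time_s: 3.2
tool_pos: [0.5068, 0.0003, 0.2564]
eef_rot: [-1.347, 0.958, -0.968]
force: [-0.8, -0.5, -0.5]
gripper_width: 0.0938
```

```bash
cat > wl.py <<'E'
from h import *
import sys
o=env.get_obs(); im,d=env.get_image('wrist'); cv2.imwrite(f'pics/{sys.argv[1]}.png',im)
M=R.from_rotvec(o['eef_rot']).as_matrix(); print(o['tool_pos'].round(4)); print(M.round(3)); print('q',o['qpos'].round(3),'F',o['force'].round(2),'tau',o['wrist_torque'].round(3),o['gripper_width'])
i,T=camT('wrist',o); P=cloud(i,T,d); q=P.reshape(-1,3)[d.ravel()>0]
z0=float(sys.argv[2]) if len(sys.argv)>2 else .174
c=np.array([.5015,-.012])
m=(abs(q[:,2]-z0)<.005)&(np.hypot(*(q[:,:2]-c).T)<.036)
if m.sum()>10:
    (x,y),r=cv2.minEnclosingCircle(q[m][:,:2].astype(np.float32)); print('cap',m.sum(),x,y,r,q[m].mean(0))
    D=np.r_[x,y,0]-np.r_[o['tool_pos'][:2],0]; print('tool-frame xy shift',(M.T@D).round(4))
E
python3 wl.py w1
```

```text
[5.068e-01 3.000e-04 2.564e-01]
[[ 0.323  0.005  0.946]
 [-0.946 -0.003  0.323]
 [ 0.005 -1.     0.003]]
q [ 0.386  0.177 -0.505  1.822  0.097  1.162 -1.392] F [-0.76 -0.49 -0.47] tau [-0.011  0.03  -0.005] 0.0937821393562767
cap 2031 0.5013139843940735 -0.012306672520935535 0.026076290756464005 [ 0.50211986 -0.01188988  0.17441042]
tool-frame xy shift [ 0.0102  0.     -0.0093]
```

View pics/w1.png

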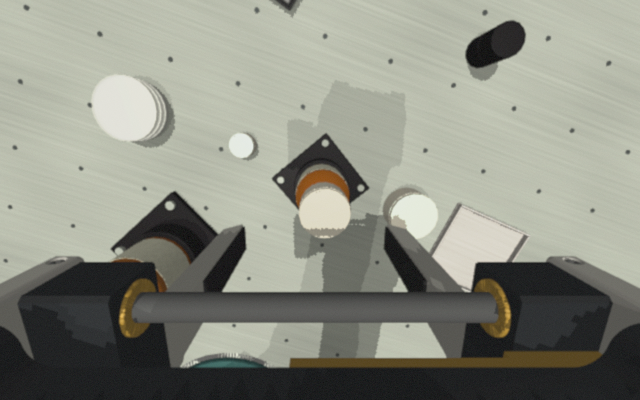

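The wrist view shows the cap at (325,212) between the open fingers. Its depth fit agrees with the other cameras to 2 mm: (0.5015,-0.012,0.174).

>>> jog_arm(rows=[[[0.0102, 0, -0.0093, -0.003, 0, 0.005, 1], [0, 0.02, 0, 0, 0, 0, 0.7], [0, 0.02, 0, 0, 0, 0, 0.6], [0, 0.02, 0, 0, 0, 0, 0.6], [0, 0.02, 0, 0, 0, 0, 0.6], [0, 0, 0, 0, 0, 0, 0.6]]])

```text
time_s: 3.85
tool_pos: [0.499, -0.0208, 0.1739]
eef_rot: [-1.347, 0.968, -0.971]
force: [-0.5, -0.6, 0.2]
gripper_width: 0.0752
```

```bash
python3 wl.py w2
```

```text
[ 0.499  -0.0208  0.1739]
[[ 0.316  0.     0.949]
 [-0.949 -0.003  0.316]
 [ 0.003 -1.    -0.001]]
q [ 0.396  0.252 -0.481  1.934  0.142  0.988 -1.399] F [-0.45 -0.58  0.16] tau [-0.009  0.016  0.01 ] 0.07524912666161401
cap 4060 0.5014115571975708 -0.011952905915677547 0.026436762884259224 [ 0.50256719 -0.01202146  0.17438331]
tool-frame xy shift [-0.0076 -0.      0.0051]
```

View pics/w2.png

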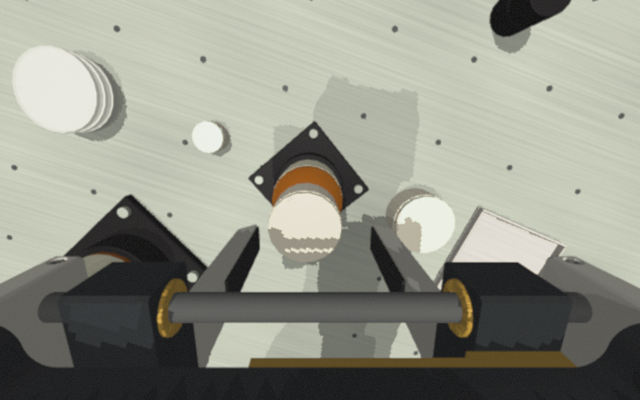

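>>> jog_arm(rows=[[[-0.0076, 0, 0.0051, 0, 0, 0.003, 0.6], [0, 0, 0, 0, 0, 0, 0.6], [0, 0, 0, 0, 0, 0, 0.6]]])

```text
time_s: 4.2
tool_pos: [0.5034, -0.0118, 0.1781]
eef_rot: [-1.342, 0.967, -0.972]
force: [0.3, -0.2, 0.0]
gripper_width: 0.0746
```

```bash
python3 wl.py w3
```

```text
[ 0.5034 -0.0118  0.1781]
[[ 0.315  0.004  0.949]
 [-0.949 -0.     0.315]
 [ 0.002 -1.     0.004]]
q [ 0.384  0.253 -0.486  1.923  0.141  0.994 -1.416] F [ 0.27 -0.22  0.01] tau [0.011 0.001 0.005] 0.07455506119108536
cap 3829 0.5014886856079102 -0.012172707356512547 0.02622540481388569 [ 0.50260662 -0.01191571  0.17437927]
tool-frame xy shift [-0.0003 -0.     -0.0019]
```

>>> jog_arm(rows=[[[0, 0.008, -0.0015, -0.004, 0, 0.002, 0.6], [0, 0.006, 0, 0, 0, 0, 0.6], [0, 0, 0, 0, 0, 0, 0.6], [0, 0, 0, 0, 0, 0, 0.6]]])

```text
time_s: 4.65
tool_pos: [0.502, -0.0124, 0.1632]
eef_rot: [-1.344, 0.97, -0.97]
force: [-0.7, -0.2, 0.5]
gripper_width: 0.075
```

```bash
python3 wl.py w4
```

```text
[ 0.502  -0.0124  0.1632]
[[ 0.315 -0.     0.949]
 [-0.949  0.     0.315]
 [-0.    -1.    -0.   ]]
q [ 0.38   0.272 -0.483  1.938  0.152  0.967 -1.424] F [-0.7  -0.18  0.54] tau [-0.001  0.028  0.015] 0.07498300270276277
cap 4423 0.5015758275985718 -0.01243589911609888 0.026199068874120712 [ 0.50272641 -0.01194446  0.17437832]
tool-frame xy shift [-0.0001  0.     -0.0004]
```

>>> jog_arm(rows=[[[0, 0.004, 0, 0, 0, 0, 0.6], [0, 0, 0, 0, 0, 0, 0.3], [0, 0, 0, 0, 0, 0, -0.2], [0, 0, 0, 0, 0, 0, -0.2], [0, 0, 0, 0, 0, 0, -0.2], [0, 0, 0, 0, 0, 0, -0.2], [0, 0, 0, 0, 0, 0, -0.2]]], force=40)

```text
time_s: 5.4
tool_pos: [0.502, -0.0123, 0.159]
eef_rot: [-1.344, 0.97, -0.97]
force: [-0.3, 0.5, -0.9]
gripper_width: 0.0509
```

```bash
python3 wl.py w5
```

```text
[ 0.502  -0.0123  0.159 ]
[[ 0.315  0.     0.949]
 [-0.949  0.     0.315]
 [-0.    -1.     0.   ]]
q [ 0.378  0.277 -0.482  1.942  0.156  0.958 -1.427] F [-0.25  0.5  -0.93] tau [-0.005 -0.132  0.012] 0.050900958451924064
cap 4836 0.5088459253311157 -0.00946114957332611 0.03444956615567207 [ 0.50302542 -0.01197945  0.17439659]
tool-frame xy shift [-0.0006  0.      0.0074]
```

```bash
cat > s.py <<'E'
from h import *
o=env.get_obs();M=R.from_rotvec(o['eef_rot']).as_matrix()
print(round(o['time_s'],2),'pos',o['tool_pos'].round(4),'yaw',round(np.degrees(np.arctan2(M[1,0],M[0,0])),2),'tilt x.z,z.z',M[2,0].round(4),M[2,2].round(4),'q7',o['qpos'][6].round(3),'F',o['force'].round(2),'tau',o['wrist_torque'].round(3),o['gripper_width'].round(4))
E
python3 s.py
```

```text
Traceback (most recent call last):
  File "s.py", line 3, in <module>
    print(round(o['time_s'],2),'pos',o['tool_pos'].round(4),'yaw',round(np.degrees(np.arctan2(M[1,0],M[0,0])),2),'tilt x.z,z.z',M[2,0].round(4),M[2,2].round(4),'q7',o['qpos'][6].round(3),'F',o['force'].round(2),'tau',o['wrist_torque'].round(3),o['gripper_width'].round(4))
                                                                                                                                                                                                                                                    ^^^^^^^^^^^^^^^^^^^^^^^^
AttributeError: 'float' object has no attribute 'round'
```

>>> jog_arm(rows=[[[0, 0, 0, 0, -0.05, 0, -0.2], [0, 0, 0, 0, -0.05, 0, -0.2], [0, 0, 0, 0, 0, 0, -0.2]]])

```text
time_s: 5.75
tool_pos: [0.502, -0.0122, 0.159]
eef_rot: [-1.38, 0.892, -0.892]
force: [0.4, 0.8, -0.5]
gripper_width: 0.0507
```

```bash
python3 s.py
```

```text
Traceback (most recent call last):
  File "s.py", line 3, in <module>
    print(round(o['time_s'],2),'pos',o['tool_pos'].round(4),'yaw',round(np.degrees(np.arctan2(M[1,0],M[0,0])),2),'tilt x.z,z.z',M[2,0].round(4),M[2,2].round(4),'q7',o['qpos'][6].round(3),'F',o['force'].round(2),'tau',o['wrist_torque'].round(3),o['gripper_width'].round(4))
                                                                                                                                                                                                                                                    ^^^^^^^^^^^^^^^^^^^^^^^^
AttributeError: 'float' object has no attribute 'round'
```

>>> jog_arm(rows=[[[0, 0, 0, 0, -0.05, 0, -0.2], [0, 0, 0, 0, -0.05, 0, -0.2], [0, 0, 0, 0, 0, 0, -0.2]]])

```text
time_s: 6.05
tool_pos: [0.5026, -0.0116, 0.1591]
eef_rot: [-1.409, 0.818, -0.818]
force: [2.7, 1.5, -4.4]
gripper_width: 0.051
```

```bash
python3 s.py
```

```text
Traceback (most recent call last):
  File "s.py", line 3, in <module>
    print(round(o['time_s'],2),'pos',o['tool_pos'].round(4),'yaw',round(np.degrees(np.arctan2(M[1,0],M[0,0])),2),'tilt x.z,z.z',M[2,0].round(4),M[2,2].round(4),'q7',o['qpos'][6].round(3),'F',o['force'].round(2),'tau',o['wrist_torque'].round(3),o['gripper_width'].round(4))
                                                                                                                                                                                                                                                    ^^^^^^^^^^^^^^^^^^^^^^^^
AttributeError: 'float' object has no attribute 'round'
```

```bash
sed -i "s/o\['gripper_width'\].round(4)/round(float(o['gripper_width']),4)/" s.py; python3 s.py
```

```text
6.05 pos [ 0.5026 -0.0116  0.1591] yaw -60.19 tilt x.z,z.z -0.0013 0.0023 q7 -1.238 F [ 2.7   1.46 -4.43] tau [ 0.47  -0.669 -0.631] 0.051
```

>>> jog_arm(rows=[[[0, 0, 0, 0, -0.03, 0, -0.2], [0, 0, 0, 0, 0, 0, -0.2]]])

```text
time_s: 6.25
tool_pos: [0.5027, -0.0115, 0.1591]
eef_rot: [-1.417, 0.797, -0.796]
force: [1.6, 1.5, -2.3]
gripper_width: 0.0507
```

```bash
python3 s.py
```

```text
6.25 pos [ 0.5027 -0.0115  0.1591] yaw -58.59 tilt x.z,z.z -0.0019 0.0027 q7 -1.211 F [ 1.57  1.46 -2.34] tau [ 0.444 -0.304 -1.225] 0.0507
```

>>> jog_arm(rows=[[[0, 0, 0, 0, 0.025, 0, -0.2], [0, 0, 0, 0, 0, 0, -0.2], [0, 0, 0, 0, 0, 0, -0.2]]])

```text
time_s: 6.55
tool_pos: [0.5027, -0.0116, 0.1591]
eef_rot: [-1.408, 0.819, -0.818]
force: [0.9, 1.2, -2.7]
gripper_width: 0.0507
```

```bash
python3 s.py
```

```text
6.55 pos [ 0.5027 -0.0116  0.1591] yaw -60.25 tilt x.z,z.z -0.0018 0.0027 q7 -1.238 F [ 0.87  1.24 -2.69] tau [ 0.398 -0.412 -0.732] 0.0507
```

>>> jog_arm(rows=[[[0, 0, 0, 0.002, 0.035, -0.002, -0.2], [0, 0, 0, 0, 0, 0, -0.2], [0, 0.003, 0, 0, 0, 0, -0.2], [0, 0.0025, 0, 0, 0, 0, -0.2], [0, 0, 0, 0, 0, 0, -0.2]]], force=50)

```text
time_s: 7.05
tool_pos: [0.5032, -0.0116, 0.155]
eef_rot: [-1.399, 0.838, -0.846]
force: [-3.1, -0.3, 6.4]
gripper_width: 0.0508
```

```bash
python3 s.py
```

```text
7.05 pos [ 0.5032 -0.0116  0.155 ] yaw -62.01 tilt x.z,z.z 0.0023 0.0047 q7 -1.274 F [-3.13 -0.26  6.37] tau [ 0.216  0.71  -0.008] 0.0508
```

>>> jog_arm(rows=[[[-0.0002, 0.002, -0.001, -0.005, 0, 0.002, -0.2], [0, 0, 0, 0, 0, 0, -0.2], [0, 0, 0, 0, 0, 0, -0.2]]])

```text
time_s: 7.35
tool_pos: [0.5032, -0.0116, 0.1546]
eef_rot: [-1.404, 0.836, -0.84]
force: [-2.8, 0.7, 7.6]
gripper_width: 0.0503
```

```bash
python3 s.py
```

```text
7.35 pos [ 0.5032 -0.0116  0.1546] yaw -61.7 tilt x.z,z.z 0.0023 0.0009 q7 -1.272 F [-2.85  0.68  7.61] tau [ 0.132  0.839 -0.035] 0.0503
```

>>> jog_arm(rows=[[[-0.0003, 0.003, -0.001, -0.001, 0, 0.002, -0.2], [0, 0.001, 0, 0, 0, 0, -0.2], [0, 0.0005, 0, 0, 0, 0, -0.2]]])

```text
time_s: 7.65
tool_pos: [0.5032, -0.0116, 0.152]
eef_rot: [-1.405, 0.832, -0.837]
force: [-5.2, 0.4, 10.2]
gripper_width: 0.0508
```

```bash
python3 s.py
```

```text
7.65 pos [ 0.5032 -0.0116  0.152 ] yaw -61.4 tilt x.z,z.z 0.0026 0.0014 q7 -1.269 F [-5.17  0.38 10.25] tau [ 0.179  1.166 -0.016] 0.0508
```

>>> jog_arm(rows=[[[-0.0006, -0.0003, -0.0011, 0, -0.06, 0.002, -0.2], [0, 0, -0.0005, 0, -0.06, 0.001, -0.2], [0, 0, 0, 0, -0.06, 0, -0.2]]])

```text
time_s: 7.95
tool_pos: [0.5031, -0.0115, 0.1544]
eef_rot: [-1.457, 0.684, -0.691]
force: [-3.4, 0.0, 8.5]
gripper_width: 0.0507
```

```bash
python3 s.py
```

```text
7.95 pos [ 0.5031 -0.0115  0.1544] yaw -50.49 tilt x.z,z.z 0.003 0.0033 q7 -1.086 F [-3.39  0.03  8.53] tau [ 0.174  0.626 -0.042] 0.0507
```

>>> jog_arm(rows=[[[-0.0003, 0.002, -0.001, -0.003, -0.07, 0.003, -0.2], [-0.0003, 0.0015, -0.001, 0, -0.07, 0.001, -0.2], [0, 0.001, -0.0005, 0, -0.07, 0, -0.2]]])

```text
time_s: 8.25
tool_pos: [0.503, -0.0118, 0.1522]
eef_rot: [-1.507, 0.511, -0.517]
force: [-2.6, 1.8, 10.6]
gripper_width: 0.0505
```

```bash
python3 s.py
```

```text
8.25 pos [ 0.503  -0.0118  0.1522] yaw -37.64 tilt x.z,z.z 0.0031 0.0027 q7 -0.877 F [-2.56  1.85 10.6 ] tau [ 0.516  0.587 -0.025] 0.0505
```

>>> jog_arm(rows=[[[0, 0.0003, -0.001, -0.002, -0.07, 0.003, -0.2], [0, 0.0007, -0.0005, 0, -0.07, 0.001, -0.2], [0, 0.0007, -0.0005, 0, -0.07, 0, -0.2], [0, 0.0008, 0, 0, -0.07, 0, -0.2], [0, 0.0008, 0, 0, -0.06, 0, -0.2]]])

```text
time_s: 8.75
tool_pos: [0.5032, -0.0108, 0.1521]
eef_rot: [-1.557, 0.227, -0.231]
force: [-5.3, 2.4, 10.7]
gripper_width: 0.0508
```

```bash
python3 s.py
```

```text
8.75 pos [ 0.5032 -0.0108  0.1521] yaw -16.72 tilt x.z,z.z 0.0023 0.0018 q7 -0.538 F [-5.26  2.45 10.73] tau [ 0.685  1.141 -0.109] 0.0508
```

>>> jog_arm(rows=[[[-0.001, 0.0008, -0.0013, -0.002, -0.07, 0.002, -0.2], [-0.0005, 0.0005, -0.0005, 0, 0, 0, -0.2], [0, 0.0003, 0, 0, 0, 0, -0.2]]])

```text
time_s: 9.05
tool_pos: [0.5027, -0.011, 0.1525]
eef_rot: [-1.565, 0.162, -0.168]
force: [-4.9, -0.2, 9.2]
gripper_width: 0.0508
```

```bash
python3 s.py
```

```text
9.05 pos [ 0.5027 -0.011   0.1525] yaw -12.03 tilt x.z,z.z 0.0037 0.0001 q7 -0.463 F [-4.86 -0.24  9.23] tau [-0.076  1.269 -0.04 ] 0.0508
```

Now easing up: past 0.159 with no downward resistance means the lugs are free.

>>> jog_arm(rows=[[[-0.0005, -0.002, 0, 0, 0, 0.003, -0.2], [0, -0.002, 0, 0, 0, 0, -0.2], [0, -0.002, 0, 0, 0, 0, -0.2], [0, 0, 0, 0, 0, 0, -0.2]]])

```text
time_s: 9.45
tool_pos: [0.5026, -0.0111, 0.1599]
eef_rot: [-1.567, 0.159, -0.161]
force: [1.1, 1.2, 0.2]
gripper_width: 0.0511
```

```bash
python3 s.py
```

```text
9.45 pos [ 0.5026 -0.0111  0.1599] yaw -11.68 tilt x.z,z.z 0.0018 -0.0015 q7 -0.451 F [1.11 1.16 0.23] tau [ 0.202 -0.165 -0.008] 0.0511
```

>>> jog_arm(rows=[[[0, -0.0015, 0, 0, 0, 0, -0.2], [0, -0.001, 0, 0, 0, 0, -0.2], [0, 0, 0, 0, 0, 0, -0.2]]])

```text
time_s: 9.75
tool_pos: [0.502, -0.0108, 0.1622]
eef_rot: [-1.567, 0.159, -0.159]
force: [-1.4, 2.7, -0.5]
gripper_width: 0.0506
```

```bash
python3 s.py
```

```text
9.75 pos [ 0.502  -0.0108  0.1622] yaw -11.59 tilt x.z,z.z 0.0004 -0.0016 q7 -0.447 F [-1.44  2.73 -0.52] tau [ 0.544  0.192 -0.085] 0.0506
```

>>> jog_arm(rows=[[[0, -0.004, 0.0003, 0.001, 0, 0, -0.2], [0, -0.006, 0, 0, 0, 0, -0.2], [0, -0.01, 0, 0, 0, 0, -0.2], [0, -0.015, 0, 0, 0, 0, -0.2], [0, -0.02, 0, 0, 0, 0, -0.2], [0, 0, 0, 0, 0, 0, -0.2]]])

```text
time_s: 10.35
tool_pos: [0.5025, -0.011, 0.222]
eef_rot: [-1.566, 0.157, -0.16]
force: [-0.0, 0.7, -1.2]
gripper_width: 0.0506
```

```bash
python3 s.py; python3 - <<'E'
from h import *
im,d=env.get_image('scene'); cv2.imwrite('pics/s2.png',cv2.resize(im[60:310,150:550],None,fx=2,fy=2))
E
```

```text
10.35 pos [ 0.5025 -0.011   0.222 ] yaw -11.58 tilt x.z,z.z 0.0018 -0.001 q7 -0.392 F [-0.01  0.7  -1.21] tau [-0.045 -0.124  0.02 ] 0.0506
```

View pics/s2.png

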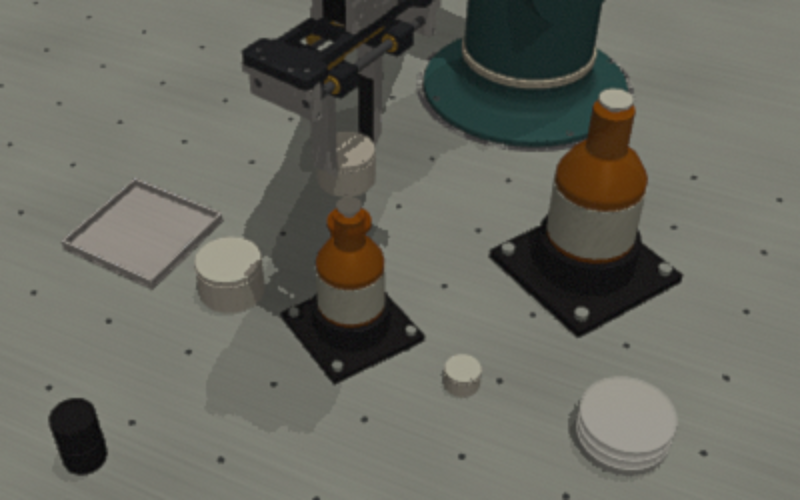

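The cap is off and held at crop pixel (350,165), and the bare neck is visible below it. Now moving over the tray.

>>> jog_arm(rows=[[[0.0015, 0, -0.015, 0, 0, 0, -0.2], [0.003, 0, -0.03, 0, 0, 0, -0.2], [0.0037, 0, -0.038, 0, 0, 0, -0.2], [0.0037, 0, -0.038, 0, 0, 0, -0.2], [0.0037, 0, -0.038, 0, 0, 0, -0.2], [0.0037, 0, -0.038, 0, 0, 0, -0.2], [0.003, 0, -0.03, 0, 0, 0, -0.2], [0.002, 0, -0.02, 0, 0, 0, -0.2], [0.0012, 0, -0.012, 0, 0, 0, -0.2], [0, 0, 0, 0, 0, 0, -0.2]]])

```text
time_s: 11.4
tool_pos: [0.4712, -0.2799, 0.2167]
eef_rot: [-1.566, 0.161, -0.154]
force: [0.2, 0.4, -0.6]
gripper_width: 0.0505
```

```bash
python3 s.py
```

```text
11.4 pos [ 0.4712 -0.2799  0.2167] yaw -11.5 tilt x.z,z.z -0.0039 -0.0011 q7 0.13 F [ 0.16  0.38 -0.61] tau [ 0.001 -0.057 -0.015] 0.0505
```

>>> jog_arm(rows=[[[0.004, 0.01, -0.0115, 0.001, 0, -0.004, -0.2], [0, 0.025, 0, 0, 0, 0, -0.2], [0, 0.03, 0, 0, 0, 0, -0.2], [0, 0.03, 0, 0, 0, 0, -0.2], [0, 0.03, 0, 0, 0, 0, -0.2], [0, 0.02, 0, 0, 0, 0, -0.2], [0, 0.01, 0, 0, 0, 0, -0.2], [0, 0, 0, 0, 0, 0, -0.2], [0, 0, 0, 0, 0, 0, -0.2]]])

```text
time_s: 12.3
tool_pos: [0.4758, -0.287, 0.0527]
eef_rot: [-1.564, 0.147, -0.152]
force: [0.1, 0.1, 0.3]
gripper_width: 0.0507
```

```bash
python3 s.py;python3 - <<'E'
from h import *
im,d=env.get_image('scene'); a=cv2.resize(im[100:230,150:350],None,fx=3,fy=3)
im,d=env.get_image('wrist'); cv2.imwrite('pics/w6.png',im)
cv2.imwrite('pics/s3.png',a)
E
```

```text
12.3 pos [ 0.4758 -0.287   0.0527] yaw -10.92 tilt x.z,z.z 0.0025 0.0022 q7 0.038 F [0.12 0.12 0.27] tau [ 0.001 -0.08  -0.006] 0.0507
```

View pics/s3.png

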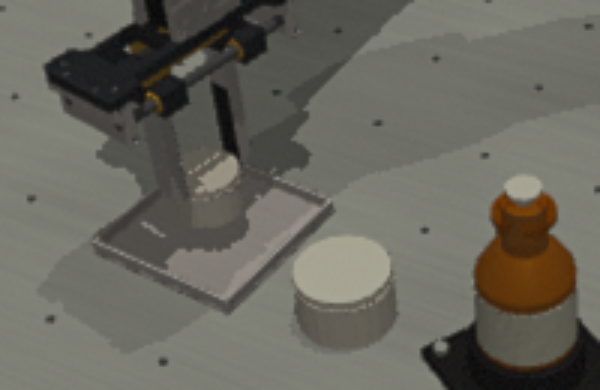

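View pics/w6.png

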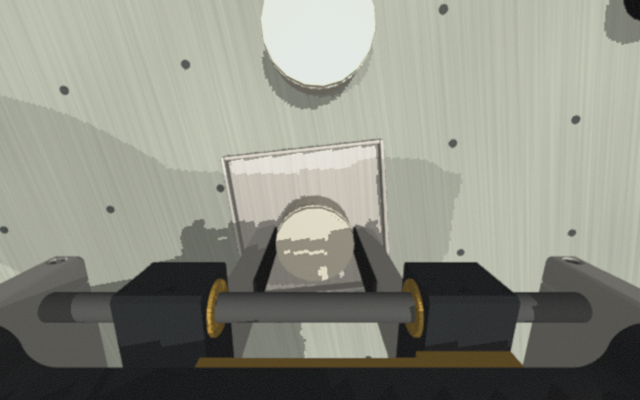

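The cap is over the tray (crop pixel (215,190)), with the fingers inside its walls. Recentring a few millimetres and lowering slowly.

>>> jog_arm(rows=[[[-0.0018, 0.008, -0.006, -0.002, 0, 0.0025, -0.2], [0, 0.008, 0, 0, 0, 0, -0.2], [0, 0.005, 0, 0, 0, 0, -0.2], [0, 0, 0, 0, 0, 0, -0.2], [0, 0, 0, 0, 0, 0, -0.2]]])

```text
time_s: 12.9
tool_pos: [0.4736, -0.2945, 0.0321]
eef_rot: [-1.568, 0.148, -0.153]
force: [-0.3, -0.2, -1.3]
gripper_width: 0.0511
```

```bash
python3 s.py
```

```text
12.9 pos [ 0.4736 -0.2945  0.0321] yaw -10.98 tilt x.z,z.z 0.0033 -0.0022 q7 0.03 F [-0.3  -0.25 -1.34] tau [ 0.022 -0.071  0.025] 0.0511
```

>>> jog_arm(rows=[[[0, 0.004, 0, 0.002, 0, 0.003, -0.2], [0, 0.002, 0, 0, 0, 0, -0.2], [0, 0, 0, 0, 0, 0, -0.2], [0, 0, 0, 0, 0, 0, -0.2]]])

```text
time_s: 13.3
tool_pos: [0.4739, -0.2945, 0.0258]
eef_rot: [-1.565, 0.15, -0.151]
force: [0.6, -0.7, -0.9]
gripper_width: 0.0506
```

```bash
python3 s.py
```

```text
13.3 pos [ 0.4739 -0.2945  0.0258] yaw -10.97 tilt x.z,z.z 0.0003 0.0001 q7 0.027 F [ 0.6  -0.72 -0.89] tau [ 0.01  -0.06   0.004] 0.0506
```

>>> jog_arm(rows=[[[0, 0.0015, 0, 0, 0, 0, -0.2], [0, 0.0005, 0, 0, 0, 0, -0.2], [0, 0, 0, 0, 0, 0, -0.2], [0, 0, 0, 0, 0, 0, -0.2]]])

```text
time_s: 13.7
tool_pos: [0.474, -0.2945, 0.0238]
eef_rot: [-1.566, 0.15, -0.151]
force: [-0.3, -0.1, -0.6]
gripper_width: 0.051
```

```bash
python3 s.py
```

```text
13.7 pos [ 0.474  -0.2945  0.0238] yaw -10.97 tilt x.z,z.z 0.0007 -0.0001 q7 0.025 F [-0.32 -0.05 -0.61] tau [-0.042 -0.062 -0.001] 0.051
```

>>> jog_arm(rows=[[[0, 0.001, 0, 0, 0, 0, -0.2], [0, 0, 0, 0, 0, 0, -0.2], [0, 0, 0, 0, 0, 0, -0.2]]])

```text
time_s: 14.0
tool_pos: [0.4741, -0.2945, 0.0229]
eef_rot: [-1.566, 0.15, -0.151]
force: [-0.5, 0.5, -0.5]
gripper_width: 0.051
```

```bash
python3 s.py
```

```text
14.0 pos [ 0.4741 -0.2945  0.0229] yaw -10.97 tilt x.z,z.z 0.0008 -0.0002 q7 0.025 F [-0.54  0.5  -0.53] tau [-0.037 -0.048  0.031] 0.051
```

>>> jog_arm(rows=[[[0, 0.0008, 0, 0, 0, 0, -0.2], [0, 0, 0, 0, 0, 0, -0.2], [0, 0, 0, 0, 0, 0, -0.2]]])

```text
time_s: 14.3
tool_pos: [0.4741, -0.2945, 0.022]
eef_rot: [-1.566, 0.15, -0.151]
force: [-0.6, 0.2, 0.8]
gripper_width: 0.0514
```

```bash
python3 s.py
```

```text
14.3 pos [ 0.4741 -0.2945  0.022 ] yaw -10.97 tilt x.z,z.z 0.0009 -0.0002 q7 0.024 F [-0.55  0.23  0.83] tau [ 0.012 -0.034  0.006] 0.0514
```

>>> jog_arm(rows=[[[0, 0.0006, 0, 0, 0, 0, -0.2], [0, 0, 0, 0, 0, 0, -0.2], [0, 0, 0, 0, 0, 0, -0.2]]])

```text
time_s: 14.6
tool_pos: [0.4742, -0.2946, 0.022]
eef_rot: [-1.566, 0.15, -0.151]
force: [0.2, -0.3, -1.1]
gripper_width: 0.0509
```

```bash
python3 s.py
```

```text
14.6 pos [ 0.4742 -0.2946  0.022 ] yaw -10.97 tilt x.z,z.z 0.0009 -0.0006 q7 0.023 F [ 0.24 -0.34 -1.1 ] tau [-0.081 -0.05  -0.017] 0.0509
```

>>> jog_arm(rows=[[[0, 0.0008, 0, 0, 0, 0, -0.2], [0, 0, 0, 0, 0, 0, -0.2]]])

```text
time_s: 14.8
tool_pos: [0.4743, -0.2945, 0.022]
eef_rot: [-1.567, 0.15, -0.151]
force: [-0.9, 0.3, -0.5]
gripper_width: 0.0511
```

```bash
python3 s.py
```

```text
14.8 pos [ 0.4743 -0.2945  0.022 ] yaw -10.96 tilt x.z,z.z 0.0009 -0.001 q7 0.023 F [-0.94  0.34 -0.51] tau [ 0.037 -0.085 -0.022] 0.0511
```

The tool no longer descends: it stops at 0.022, the height expected for rim-on-floor contact. Releasing slowly and checking before withdrawing.

>>> jog_arm(rows=[[[0, 0, 0, 0, 0, 0, 0.15], [0, 0, 0, 0, 0, 0, 0.25], [0, 0, 0, 0, 0, 0, 0.4], [0, 0, 0, 0, 0, 0, 0.5], [0, 0, 0, 0, 0, 0, 0.5], [0, 0, 0, 0, 0, 0, 0.5]]], force=10)

```text
time_s: 15.4
tool_pos: [0.4743, -0.2946, 0.0216]
eef_rot: [-1.566, 0.15, -0.151]
force: [0.1, 0.0, -0.3]
gripper_width: 0.0704
```

```bash
python3 s.py;python3 - <<'E'
from h import *
im,d=env.get_image('wrist'); cv2.imwrite('pics/w7.png',im)
E
```

```text
15.4 pos [ 0.4743 -0.2946  0.0216] yaw -10.97 tilt x.z,z.z 0.001 -0.0008 q7 0.023 F [ 0.08  0.01 -0.26] tau [-0.023 -0.076 -0.003] 0.0704
```

View pics/w7.png

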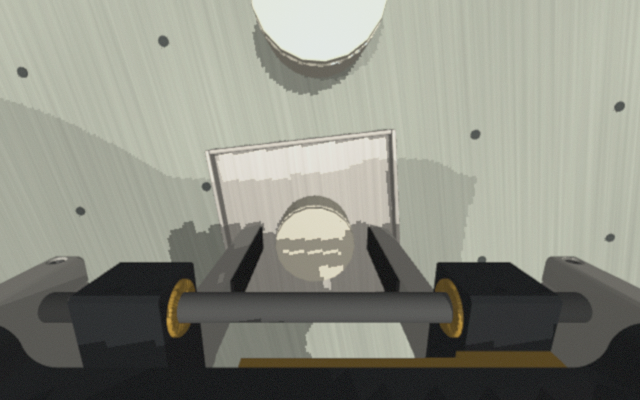

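The cap (315,243) stands in the tray, with clear gaps to both fingers. Withdrawing.

>>> jog_arm(rows=[[[0, -0.006, 0, 0, 0, 0, 0.5], [0, -0.012, 0, 0, 0, 0, 0.5], [0, -0.025, 0, 0, 0, 0, 0.5], [0, -0.03, 0, 0, 0, 0, 0.5], [0, -0.04, 0, 0, 0, 0, 0.5], [0, -0.03, 0, 0, 0, 0, 0.5], [0, -0.02, -0.03, 0, 0, 0, 0.5], [0, 0, -0.04, 0, 0, 0, 0.5], [0, 0, -0.04, 0, 0, 0, 0.5], [0, 0, 0, 0, 0, 0, 0.5]]])

```text
time_s: 16.45
tool_pos: [0.4537, -0.4044, 0.2017]
eef_rot: [-1.57, 0.141, -0.151]
force: [-0.6, 0.3, -0.7]
gripper_width: 0.0707
```

```bash
python3 s.py;python3 - <<'E'
from h import *
for n in ['scene','top']:
    im,d=env.get_image(n); cv2.imwrite(f'pics/{n}9.png',im); i,T=camT(n); q=cloud(i,T,d).reshape(-1,3)[d.ravel()>0]
    m=(q[:,2]>.028)&(q[:,2]<.045)&(np.hypot(*(q[:,:2]-[.474,-.2945]).T)<.035); 
    if m.sum(): print(n,m.sum(),cv2.minEnclosingCircle(q[m][:,:2].astype(np.float32)),np.median(q[m],axis=0), q[m][:,2].std())
    old=np.load(n+'_P.npy').reshape(-1,3)[np.load(n+'_d.npy').ravel()>0]
    for k,c,z in (('dish',(.52,.269),.03),('can',(.745,-.166),.05),('sb',(.735,.144),.018),('big',(.504,-.155),.03)):
        f=lambda q:(q[(q[:,2]>z)&(q[:,2]<z+.03)&(np.hypot(*(q[:,:2]-c).T)<.07)]).mean(0).round(4)
        print(k,f(old),f(q))
    P=q; m=(np.hypot(*(P[:,:2]-[.473,-.295]).T)<.11)&(P[:,2]>.009)&(P[:,2]<.02); print('tray',cv2.minAreaRect(P[m][:,:2].astype(np.float32)))
E
```

```text
16.45 pos [ 0.4537 -0.4044  0.2017] yaw -10.66 tilt x.z,z.z 0.0064 -0.004 q7 0.323 F [-0.62  0.26 -0.68] tau [ 0.039 -0.011 -0.03 ] 0.0707
scene 339 ((0.4772077798843384, -0.29413020610809326), 0.027635851874947548) [ 0.47953114 -0.29105508  0.03715506] 0.0027758787233595704
dish [0.5221 0.2799 0.0395] [0.5219 0.2798 0.0395]
can [ 0.7565 -0.161   0.0611] [ 0.7566 -0.1611  0.0613]
sb [0.7439 0.1472 0.0262] [0.7439 0.1472 0.0261]
big [ 0.5113 -0.1499  0.0449] [ 0.5113 -0.1499  0.0449]
tray ((0.47335490584373474, -0.29165083169937134), (0.1343325972557068, 0.133466899394989), 85.22891998291016)
top 311 ((0.47388413548469543, -0.29696908593177795), 0.026460032910108566) [ 0.47462546 -0.29648748  0.03613579] 0.002332962053709762
dish [0.5166 0.2758 0.0379] [0.5165 0.2758 0.0379]
can [ 0.7512 -0.1663  0.0604] [ 0.7512 -0.1659  0.0604]
sb [0.7383 0.1416 0.0245] [0.7385 0.141  0.0249]
big [ 0.5034 -0.1558  0.045 ] [ 0.5036 -0.1558  0.0449]
tray ((0.4716421961784363, -0.29445260763168335), (0.13147138059139252, 0.12992794811725616), 85.3389663696289)
```

View pics/scene9.png

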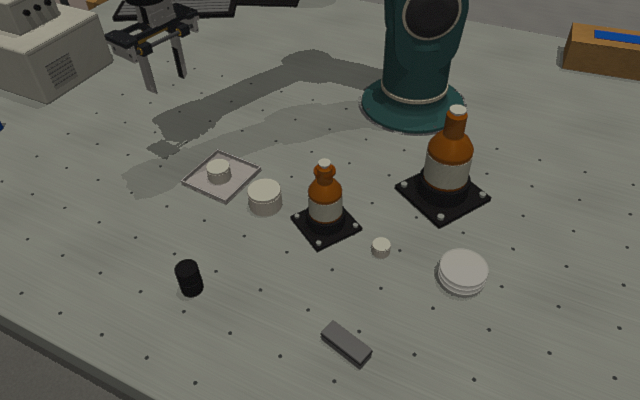

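The cap stands flat near the middle of the tray (219,170) with its top at z≈0.037. The bystanders and the tray haven't moved, the bottle is open at (325,163), and the arm is clear.

```bash
python3 -c "
from plant import env
print(env.hand_in())"
```

```text
the job is handed in; nothing more can be done
None
```

The cap is off the small amber bottle and stands closed top up, flat inside the metal tray. I handed the job in at about 16.5 s; no verdict is reported.

- **Removing it:** I turned the gripped cap anticlockwise until it met the tooth. I then pressed it down (up to 7 mm), turned it 50 degrees further, eased it up with no resistance and lifted it straight off.
- **Placing it:** I lowered it until the tool stopped at the height expected for the rim on the tray floor, then released it and withdrew. No clear contact force showed; the readings stayed at noise level.
- **Last checks:** The cap's top is at z ≈ 0.037, which matches a 34 mm cap on the 3 mm floor, about 3–5 mm from the tray's centre. The dish stack, canister, slide box, tray and large loose cap are all within about 1 mm of where they started, and the robot touches nothing.
- **Disagreements:** The scene and top cameras differ by 2–5 mm in x and y, about the stated calibration error. While I pressed the cap down, the depth varied between 4.4 and 7 mm because the arm gave way under the spring, and there were side forces of about 5 N. The cap still turned freely past the tooth and came off.

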